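# Loosen the knurled collar two turns and slide the stamping plate to its stop

## Task

Loosen the big knurled collar of the plate holder by rolling a fingertip across its rim: two full turns anticlockwise seen from above, to within a quarter turn, which draws the strap's locking pin up out of the brass plate. Then push the freed plate with the fingertip along its slideway, away from the robot, until it rests against the end stop. Do not grip or lift anything, do not press hard, leave the things standing round about alone, and finish clear of everything.

Things in the scene. Friction and masses are not known exactly. Their poses are not given: they have to be found in the camera images.
- holder: fixed plate holder on an aluminium base 10 mm thick (x -83 to +67, y -50 to +135 mm). Origin on the bench under the collar's axis, z up, x along the slideway toward the end stop, roughly away from the robot. The slideway (floor at 10 mm) runs along x at y = +105 mm between two low rails (gap 39 mm, tops at 15.5 mm, heights above the bench); its near (-x) end is open
- collar_middle (a point): centre of the steel knurled collar, on its upright axis, half-way up, 68 mm above the bench. A disc 96 mm across its 40 upright ridges (2 mm proud), 20 mm thick (58 to 78 mm above the bench), low hub on top (to 84 mm). The rim is free all round, and the bench is empty within 30 mm of it. It turns on the spot and does not rise
- collar (a joint): turn of the collar in rad, growing anticlockwise seen from above (loosening); 0 to 0.25 at the start; two full turns are 12.57. The dark radial line on the collar's top points along the strap (holder +y) at 0. It stays where it is left and needs about 1.3 N along the rim to turn
- strap: dark flat bar 20 mm wide, 10 mm thick, from the screw (holder y = -7 mm) out over the slideway (y = +111 mm) at holder x = 0. Origin on the collar's axis at its underside. It rises 5 mm per turn: top at 36 mm above the bench at the start, 46 mm after two turns; a pin head at its end is 3 mm higher. Its 10 mm locking pin reaches 6 mm down into the plate's hole at the start
- plate: loose brass plate lying in the slideway, 90 mm long (its x, along the slideway), 36 mm wide, 14 mm high, about 0.35 kg, top 24 mm above the bench. Origin at the middle of its underside. A 16 mm hole lies 30 mm toward its far end
- plate_tail (a point): middle of the plate's near end face (the one to push), half-way up, 17 mm above the bench; x points to the plate's far end, 90 mm on. It starts about 75 mm short of the strap's middle line, and the plate has about 40 mm to slide
- stop_face (a point): middle of the upright face of the end stop at the far end of the slideway, 17 mm above the bench; x as the holder's. With the plate home, plate_tail is 90 mm short of this face
- spool: bystander: spool of pale thread, 33 mm across, 58 mm high; leave it alone
- die: bystander: small brass die with a round emblem, 34x50x12 mm; leave it alone
- clip: bystander: clip clamp, 22x83x28 mm; leave it alone
- brush: bystander: wooden felt brush, 41x130x36 mm; leave it alone
- jar: bystander: glass jar with a screw lid, 64 mm across, 72 mm high; leave it alone
- hammer: bystander: small hammer, 73x198x21 mm, lying; leave it alone
- thimble: bystander: thimble, 20 mm across, 24 mm high, on the bench about 95 mm to the near side of the collar's axis; leave it alone

How it is judged (in metres and radians):
On the way, in this order (a step that is already met when the one before it is completed fails the run):
1. the collar has been loosened two turns (within a quarter turn) and the plate is still in its place (value of joint collar between 11 and 14.3 rad and x of plate_tail in the frame of stop_face below -0.115 m), for 0.2 s.
2. the plate rests against the end stop (x of plate_tail in the frame of stop_face above -0.095 m), for 0.2 s.
At the end, for the whole second after the job is handed in: The collar stands two full turns loosened (joint 11.0 to 14.3 rad, a quarter turn either way and the start's offset), and the plate lies flat and still in the slideway with its far end within 5 mm of the end stop (x of plate_tail in the frame of stop_face above -0.095 m and value of joint collar between 11 and 14.3 rad and y of plate_tail in the frame of holder between 0.1 and 0.11 m and z of plate_tail in the frame of holder below 0.02 m and linear speed of plate below 0.01 m/s and velocity of joint collar between -0.05 and 0.05 rad/s); the robot touches nothing.
It fails at once if the collar is unscrewed far too much (value of joint collar above 14.5 rad).
It fails at once if the plate is lifted off the slideway's floor (z of plate_tail in the frame of holder above 0.023 m).
It fails at once if the holder, collar or plate is pressed very hard (60 N) (contact force between the fingers and holder above 60 N or contact force between the fingers and plate above 60 N).
It fails at once if a bystander (spool, die, clip, brush, jar, hammer, thimble) is moved more than 20 mm (distance of any of spool, die, clip, brush, jar, hammer, thimble from where it was at the start of the episode above 0.02 m).
It also fails if it takes over 69 s, if anything falls off the work surface, if the arm or the gripper's body presses on something with over 40 N, if the wrist force passes 120 N, or if a joint passes its speed limit or range.

## Robot

A 6-joint arm with a two-finger parallel gripper is mounted at the origin on a cart in front of the work surface, level with it; the furniture and walls round the work are solid. World frame = base frame: x ahead of the robot, y to its left, z up, the work surface at z = 0. Lengths are in mm, angles in rad, forces in N, time in s.
With the tool pointing down it reaches from about 275 to 850 mm from the base axis. Payload 19 kg.
Tool frame: the origin (TCP) lies midway between the tips of the shut fingers; the grasp point (between the pads) lies 19 mm behind it (env.grip_depth is the distance from the TCP to the grasp point, in mm); z points along the fingers, y is the direction in which the jaws open and shut (so a half turn about z gives the same grasp; the last joint's range is limited). The gripper opens to 85 mm and grips with 20 to 120 N. Pads are 22 mm wide; open, the fingers measure 114 mm over their backs; the gripper's body (76 mm by 85 mm) begins 54 mm behind the grasp point. The pads swing forward as they close: fully open they stand 13 mm farther back than shut.
Start: joints at [-1.402, 0.15, 1.437, -0, 1.554, -0.134], TCP at [171.435, -548.817, 231.267] pointing down, gripper open.
Joint ranges: [-2.8, 2.8], [-0.68, 2.1], [0.12, 2.68], [-1.39, 4.53], [0.16, 2.79], [-2.81, 2.81]. Speed limits (rad/s): [1.89, 1.89, 2.22, 3.01, 3.01, 3.01].

## Interface

Orientations are given as [roll, pitch, yaw] about the fixed x, y, z axes, in that order (R = Rz(yaw) Ry(pitch) Rx(roll)).
In Python, from rig import env gives the robot as it stands.
- The arm moves only by the shell command python3 -m creep 'ROWS' [OPENING] [FORCE]. ROWS is JSON, a list of rows, each a list of 6 numbers: the shift along the tool's x, y, z in units of 0.12 m (1.0 is 0.12 m), then the turn, a rotation vector about the tool's x, y, z in units of 360 degrees (1.0 is 360 degrees). A call has 1 to 8 rows; each row shifts and turns the commanded pose from where the row before left it, along the tool's axes as they then stand; what a row does not reach is not made up. A row lasts 1/10 s, in which the tool goes at most 50 mm and 8.59 degrees, less where a joint would pass 70% of its speed; a pose out of reach is approached as far as the arm can. A call with a number of a shift or a turn outside -1 to 1 is refused whole. A call with a gripper value outside its range is refused whole. OPENING is the opening, from -1 (shut) to 1 (fully open), set as the call begins (- or left out, the last holds). The fingers move at their own pace and stop on an object; FORCE is the grip in N (left out, the last holds). Time passes only in rows, so rows that do not move let the fingers close. It gives the time, the measured TCP pose, the force and the opening at its end, in the units of the state.
- env.read_state(): the state, without advancing time (a new reading comes with each control period).
- env.snapshot(name): name is "side" or "top" or "wrist"; returns (picture, depth): 480x640x3 uint8, red, green, blue; 480x640 float32, mm along the optical axis (not along the pixel's ray), 0 where there is no reading.
- env.calibration(name): a dict with "vertical_fov" (degrees; the focal length in pixels is half the picture's height over the tangent of half this angle, whatever the lens; pixels are square), "cx", "cy" (the principal point, pixels), "camera_from_world" (4x4, takes a point from world to camera coordinates); the wrist camera has in their place "T_tool_cam" (4x4, takes a point from camera to tool coordinates, whose origin is the TCP and whose axes are the flange's). Camera axes: x right, y down, z forward; pixel columns grow to the right and rows downward; lengths in mm; the calibration is good to about 2 mm. A picture is of the moment at which its call begins: read the wrist's pose just before it. calibration takes no time and is no camera call.
- env.hand_in(): hands the job in, once; it reports no verdict.
Trained networks look in the newest picture that a camera, given by its name, has taken for a name from the list of things; names that differ only in an ending like _2 or _b are one class to them, and where a whole thing is asked for, a point or a joint stands for the part that bears it (a point fixed in the world has none). Each returns a list of dicts, best first, with "conf" (0 to 1); they miss things now and then, are a little off and sometimes report something else, mostly with a low value. They report only what shows in the picture. A call takes as long as a camera call.
- env.cut_out(camera, target): "region" (480x640 bool, what is visible of it) and "extent" ([centre column, centre row, width, height] as shares, 0 to 1, of the picture: columns of its width, rows of its height, round what is visible of it).
- env.landmark_of(camera, target): "position" ([column, row] as shares, 0 to 1, of the picture: columns of its width, rows of its height: a listed point, or the origin of a listed thing).
The state is a dict: "t": time; "joint_positions": joint angles; "qvel": joint speeds; "joint_torque": joint torques, N m; "position": TCP position; "ee_rot": TCP orientation; "wrist_force": force on the tool from outside, world axes, zero at the start; "torque": the same for the moment, N m; "gripper_width": finger opening in mm.
Only numpy, scipy, OpenCV 4.12 (cv2) and the standard library are available. Lean on these libraries where they do the work, as an engineer would, in place of code of your own. Each camera call takes 0.05 s, during which the arm holds its last target.

## Working session

There is one attempt and no reset: what is moved stays moved. The work goes in short steps, Python scripts to look and compute and a shell command to move; the robot and the scene stay as the last step left them, time stands still between calls to the robot, and variables do not carry over. Pictures are saved under pics/ and viewed, and the job is handed in when it is done.

```bash
ls; mkdir -p pics; cat > h.py <<'E'
from rig import env
import numpy as np, cv2
def K(c):
    k=env.calibration(c); f=240/np.tan(np.radians(k['vertical_fov'])/2); return f,k
def save(c,n):
    p,d=env.snapshot(c); cv2.imwrite('pics/%s.png'%n,p[:,:,::-1]); return p,d
def at_z(c,u,v,z):
    f,k=K(c); T=np.linalg.inv(k['camera_from_world']); r=T[:3,:3]@np.array([(u-k['cx'])/f,(v-k['cy'])/f,1]); o=T[:3,3]
    return o+r*(z-o[2])/r[2]
def at_d(c,u,v,d):
    f,k=K(c); T=np.linalg.inv(k['camera_from_world']); return (T@np.array([(u-k['cx'])/f*d,(v-k['cy'])/f*d,d,1]))[:3]
def proj(c,p):
    f,k=K(c); q=k['camera_from_world']@np.r_[p,1]; return [f*q[0]/q[2]+k['cx'],f*q[1]/q[2]+k['cy']]
E
python3 - <<'E'
from h import *
np.set_printoptions(precision=1,suppress=True)
print(env.read_state())
for c in ['top','side']:
    save(c,c+'0')
    print(c,np.linalg.inv(env.calibration(c)['camera_from_world'])[:3])
    for t,z in [('collar_middle',68),('plate_tail',17),('stop_face',17),('holder',0),('strap',None),('thimble',0)]:
        try:
            r=env.landmark_of(c,t)[:2]
            for q in r:
                u,v=q['position'][0]*640,q['position'][1]*480
                print(c,t,round(q['conf'],2),u,v,at_z(c,u,v,z if z is not None else 26))
        except Exception as e: print(c,t,e)
E
```

```text
pics
{'t': 0.0, 'joint_positions': array([-1.4,  0.2,  1.4,  0. ,  1.6, -0.1]), 'qvel': array([-0.,  0.,  0.,  0.,  0.,  0.]), 'joint_torque': array([ -0. , -71.3, -57.1,  -0. ,   0. ,  -0. ]), 'position': array([ 171.4, -548.6,  230.7]), 'ee_rot': array([-3.1, -0. ,  0.3]), 'wrist_force': array([-0.3, -0.7, -0.1]), 'torque': array([-0.,  0.,  0.]), 'gripper_width': 85.35842204395333}
top [[   0.    -1.     0.1  459. ]
 [  -1.    -0.     0.   161. ]
 [  -0.    -0.1   -1.  1073.4]]
top collar_middle 0.74 360.768 254.496 [543.6 102.1  68. ]
top plate_tail 0.73 301.504 295.92 [472.1 204.2  17. ]
top plate_tail 0.55 213.824 214.8 [616.3 366.8  17. ]
top stop_face 0.77 300.79999999999995 228.288 [593.8 207.8  17. ]
top holder 0.72 359.68000000000006 256.608 [545.4 100.1   0. ]
top thimble 0.73 423.808 137.08800000000002 [770.5 -17.5   0. ]
top thimble 0.54 357.312 312.0 [445.1 103.6   0. ]
side [[   1.    -0.1    0.2  423. ]
 [  -0.2   -0.5    0.8 -592.5]
 [  -0.    -0.9   -0.5  552.7]]
side collar_middle 0.93 303.42400000000004 273.59999999999997 [547.4  92.1  68. ]
side collar_middle 0.43 251.584 305.712 [449.6  24.4  68. ]
side plate_tail 0.64 252.288 268.8 [466.3 204.2  17. ]
side stop_face 0.66 318.91200000000003 257.08799999999997 [602.5 213.9  17. ]
side stop_face 0.2 233.40800000000002 345.79200000000003 [413.4  -4.8  17. ]
side holder 0.86 299.008 301.92 [539.1 101.4   0. ]
side strap 0.39 302.272 290.4 [545.7 100.1  26. ]
side thimble 0.58 248.57600000000002 305.52 [448.1 112.8   0. ]
```

View pics/top0.png

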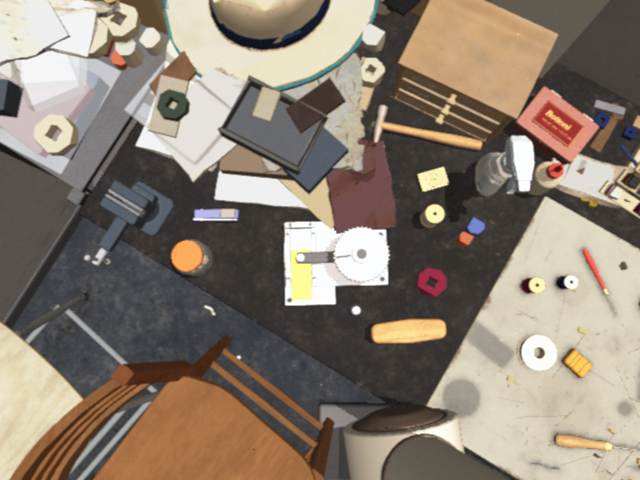

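View pics/side0.png

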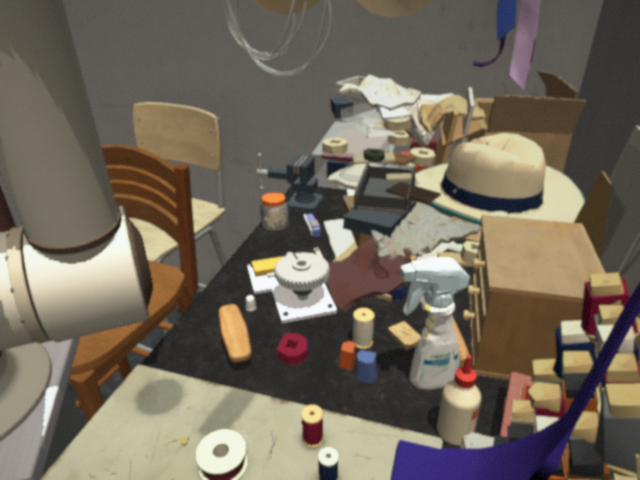

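```bash
python3 - <<'E'
from h import *
np.set_printoptions(precision=1,suppress=True)
p,d=env.snapshot('top')
cv2.imwrite('pics/topz.png',cv2.resize(p[180:340,220:440,::-1],None,fx=3.6,fy=3.6,interpolation=cv2.INTER_CUBIC))
# height-based points
f,k=K('top');T=np.linalg.inv(k['camera_from_world'])
vv,uu=np.mgrid[0:480,0:640]
P=np.stack([(uu-k['cx'])/f*d,(vv-k['cy'])/f*d,d,np.ones_like(d)],-1)@T.T
np.save('P.npy',P)
roi=(abs(P[...,0]-545)<70)&(abs(P[...,1]-101)<70)
m=roi&(P[...,2]>72)&(P[...,2]<90)
q=P[m][:,:2].astype(np.float32); print('collar',m.sum(),P[m][:,2].mean(),cv2.minEnclosingCircle(q))
for t in ['plate','strap','collar']:
    for c in ['top']:
        for r in env.cut_out(c,t)[:1]:
            g=r['region']; q=P[g]; print(t,r['conf'],g.sum(),np.percentile(q,[2,50,98],axis=0)[:,:3], cv2.minAreaRect(q[:,:2].astype(np.float32)))
E
```

```text
collar 2372 79.39732124646684 ((544.0004272460938, 101.80085754394531), 48.01078796386719)
plate 0.71 847 [[468.4 187.2  20.5]
 [503.9 205.8  24.9]
 [553.9 222.4  29.4]] ((502.5652160644531, 202.85955810546875), (108.60149383544922, 53.084022521972656), 17.839296340942383)
strap 0.96 360 [[531.4 150.9  32.5]
 [540.4 182.6  37.1]
 [549.5 209.2  41.9]] ((504.42633056640625, 179.73838806152344), (91.11176300048828, 61.76932907104492), 0.41818907856941223)
collar 0.91 2389 [[501.1  60.2  72.3]
 [542.9 102.3  79. ]
 [585.8 144.7  86.8]] ((523.947021484375, 102.6812744140625), (97.50960540771484, 144.72779846191406), 82.0652847290039)
```

View pics/topz.png

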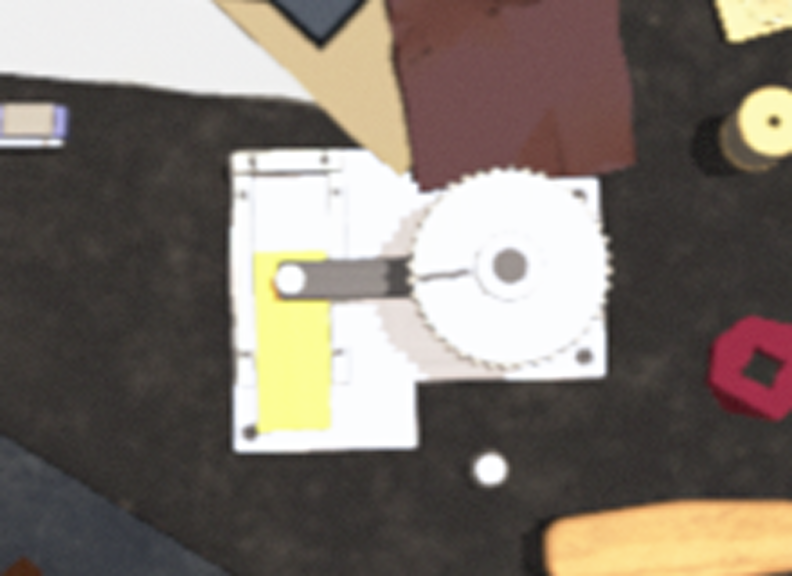

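The top view is roughly axis-aligned, with image up = +x and image left = +y. The collar hub is at about (361,254), the strap runs left to the pin head at (300,257), the yellow plate's tail is near (301,297), and the thimble is at (357,311). Next I'll refine the holder's yaw and the finger size.

```bash
python3 - <<'E'
from h import *
np.set_printoptions(precision=2,suppress=True)
z=lambda u,v,h: at_z('top',220+u/3.6,180+v/3.6,h)[:2]
for n,u,v,h in [('baseFL',230,152,10),('baseNL',235,452,10),('baseNR',417,447,10),('NRc',606,377,10),('FRc',600,178,10),
 ('plNL',258,432,24),('plNR',330,430,24),('plFL',255,253,24),('plFR',326,253,24),('pin',290,278,39),('hub',509,265,84),('collc',511,268,78)]: print(n,z(u,v,h))
s=env.read_state(); print(s['ee_rot'],s['position'])
p,d=save('wrist','wrist0')
k=env.calibration('wrist'); print(k)
E
```

```text
baseFL [605.42 239.22]
baseNL [454.48 233.31]
baseNR [458.52 142.66]
NRc [494.8   48.93]
FRc [594.78  52.14]
plNL [464.52 221.23]
plNR [466.1  185.78]
plFL [552.97 224.59]
plFR [553.5  189.27]
pin [539.6  206.27]
hub [543.75 102.02]
collc [542.87 100.71]
[-3.14 -0.    0.3 ] [ 171.44 -548.84  231.29]
{'vertical_fov': 67.64010687773691, 'cx': 317.83448093380684, 'cy': 243.5617823584315, 'T_tool_cam': array([[  -0.  ,   -0.96,   -0.28,   73.4 ],
       [   1.  ,   -0.  ,    0.  ,   -0.62],
       [  -0.  ,   -0.28,    0.96, -142.03],
       [   0.  ,    0.  ,    0.  ,    1.  ]])}
```

View pics/wrist0.png

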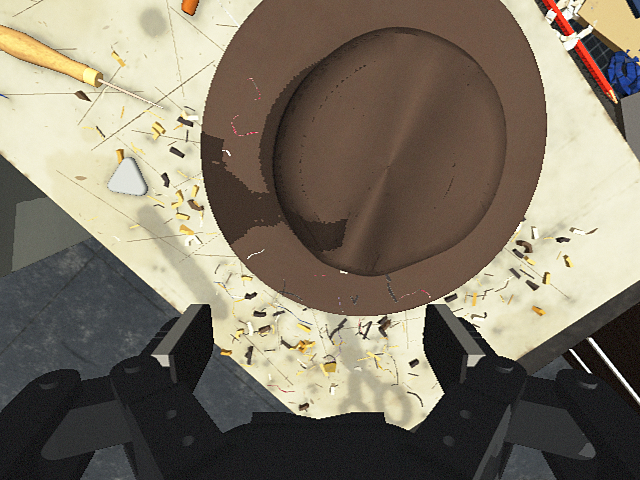

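Holder yaw is about 0.038 from three agreeing edges, and its origin is about (543.5, 101.5). The tail comes out at (465,204), as the given sizes predict. I'll shut the fingers and turn the tool to align with the holder.

```bash
python3 -m creep '[[0,-0.2,0,0,0,0.021],[0,-0.3,0,0,0,0.0207],[0,-0.3,0,0,0,0],[0,-0.3,0,0,0,0],[0,-0.3,0,0,0,0],[0,-0.3,0,0,0,0]]' -1 20
```

```text
t: 1.55
position: [152.1, -345.1, 231.2]
ee_rot: [3.141, -0.0, 0.041]
wrist_force: [-0.2, 0.1, 0.8]
gripper_width: 0.5
```

```bash
python3 -m creep '[[0.3,-0.2,0,0,0,0],[0.3,-0.24,0,0,0,0],[0.3,-0.24,0,0,0,0],[0.3,-0.24,0,0,0,0],[0.3,-0.24,0,0,0,0],[0.3,-0.24,0,0,0,0],[0.3,-0.24,0,0,0,0]]'; python3 -m creep '[[0.3,-0.24,0,0,0,0],[0.3,-0.24,0.1,0,0,0],[0.3,-0.24,0.2,0,0,0],[0.3,-0.24,0.3,0,0,0],[0,0,0,0,0,0]]'
python3 - <<'E'
from h import *
save('wrist','w1'); save('top','t1')
E
```

```text
t: 2.25
position: [397.3, -137.9, 231.6]
ee_rot: [3.141, -0.001, 0.041]
wrist_force: [1.0, -2.0, 0.8]
gripper_width: -0.2
t: 2.75
position: [529.5, -21.1, 160.9]
ee_rot: [-3.139, 0.006, 0.044]
wrist_force: [-1.4, -0.2, -0.1]
gripper_width: 0.3
```

View pics/w1.png

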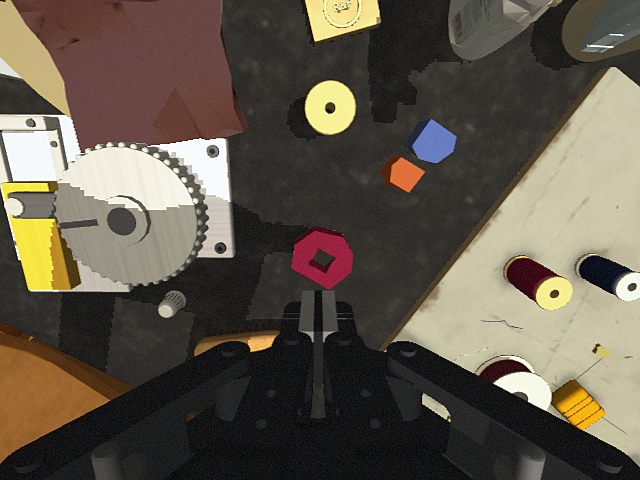

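View pics/t1.png

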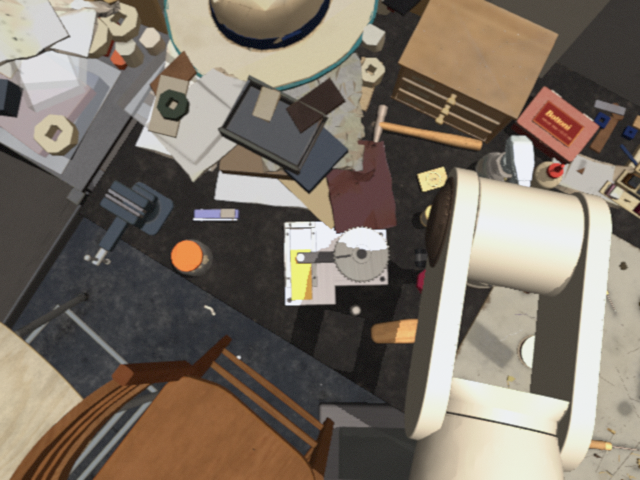

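```bash
python3 - <<'E'
from h import *
np.set_printoptions(precision=1,suppress=True)
p,d=env.snapshot('wrist'); f,k=K('wrist'); vv,uu=np.mgrid[0:480,0:640]
P=np.stack([(uu-k['cx'])/f*d,(vv-k['cy'])/f*d,d,np.ones_like(d)],-1)@k['T_tool_cam'].T
m=(abs(P[...,0])<60)&(abs(P[...,1])<60)&(P[...,2]<12)&(d>0)
for a in range(-80,12,6):
    q=P[m&(P[...,2]>=a)&(P[...,2]<a+6)]
    if len(q): print(a,len(q),np.percentile(q[:,0],[0,2,98,100]),np.percentile(q[:,1],[0,2,98,100]))
E
```

```text
-80 9640 [-7.2 -3.7 18.5 19.5] [-59.7 -54.   52.   56.8]
-74 8170 [-8.4 -5.6 18.5 19.3] [-54.5 -49.2  47.2  52.5]
-68 4286 [-7.9 -6.9 18.3 18.9] [-48.5 -45.3  43.3  48.4]
-62 4937 [-8.1 -7.2 13.6 14. ] [-44.4 -40.1  37.9  42.5]
-56 4920 [-9.4 -7.2 14.4 15.6] [-39.3 -36.3  34.2  37.4]
-50 2601 [-11.3  -7.2  14.7  15.3] [-34.7 -31.2  29.2  33.4]
-44 655 [-7.8  6.9 14.6 15.2] [-29.4 -21.5  19.3  25.9]
-38 925 [-10.5  -9.3  12.5  12.9] [-11.9  -6.8   4.8   8. ]
-32 534 [ 7.   7.6 12.5 12.7] [-14.6 -14.1  12.   12.5]
-26 534 [ 7.2  7.5 12.5 13.1] [-14.5 -14.   12.1  12.6]
-20 497 [ 7.   7.4 12.4 12.7] [-14.5 -14.1  12.   12.6]
-14 426 [ 7.3  7.5 12.5 12.6] [-14.5 -13.7  11.9  12.6]
-8 196 [ 7.3  7.5 12.4 12.6] [-13.1 -12.3  10.3  11.1]
```

```bash
python3 - <<'E'
from h import *
np.set_printoptions(precision=1,suppress=True)
P=np.load('P.npy'); r=np.hypot(P[...,0]-543.5,P[...,1]-101.5)
for a,b in [(50,75),(75,100),(100,130),(130,170)]:
    m=(r>a)&(r<b); q=P[m]; q=q[np.argsort(-q[:,2])]; print(a,b,q[:4,:3].tolist()[:3])
m=(abs(P[...,0]-510)<25)&(abs(P[...,1]+5)<25); print('bobbin',P[m][:,2].max())
s=env.read_state();print(s['t'],s['position'],s['ee_rot'],s['wrist_force'])
E
```

```text
50 75 [[585.3895918080168, 144.6594006942123, 52.331407245015725], [587.442944207509, 127.22896230450164, 51.956840547154], [585.6742960244769, 139.39118202591473, 50.63264410811166]]
75 100 [[604.9156499587057, 148.37878024521262, 51.04604571146979], [615.7622513409108, 148.49623083433937, 49.611047293809634], [617.5669903721297, 148.51653450181433, 49.426215841104295]]
100 130 [[459.00632061155636, 160.95872755110537, 1073.4354348995084], [459.00632061155636, 160.95872755110537, 1073.4354348995084], [459.00632061155636, 160.95872755110537, 1073.4354348995084]]
130 170 [[672.2903199580473, 209.47232734717218, 157.6418631502862], [672.5002562227895, 211.11566370145732, 156.66175655758911], [670.8953295159746, 212.68272296358808, 156.50866783820913]]
bobbin 27.170132530174897
2.9 [528.7 -24.3 165.7] [3.1 0.  0. ] [ 0.1 -1.2  0.8]
```

```bash
python3 - <<'E'
from h import *
P=np.load('P.npy'); 
ok=P[...,2]<800
print('     ',list(range(-20,280,20)))
for x in range(780,560,-20):
    print(x,[int(np.percentile(P[ok&(abs(P[...,0]-x)<10)&(abs(P[...,1]-y)<10)][:,2],97)) if (ok&(abs(P[...,0]-x)<10)&(abs(P[...,1]-y)<10)).sum()>3 else None for y in range(-20,280,20)])
E
```

```text
[-20, 0, 20, 40, 60, 80, 100, 120, 140, 160, 180, 200, 220, 240, 260]
780 [21, 20, 20, 21, 20, 17, 85, 98, 160, 161, 161, 162, 162, 161, 161]
760 [20, 16, 4, 4, 14, 17, 82, 96, 106, 159, 160, 161, 161, 130, 159]
740 [4, 4, 3, 4, 50, 68, 86, 100, 117, 121, 158, 160, 159, 129, 130]
720 [4, 5, 4, 4, 49, 63, 87, 113, 122, 121, 151, 149, 129, 129, 129]
700 [13, 11, 4, 5, 49, 63, 81, 97, 121, 121, 121, 151, 129, 159, 160]
680 [14, 11, 4, 42, 46, 55, 73, 83, 101, 120, 120, 153, 159, 159, 107]
660 [11, 4, 4, 47, 47, 46, 50, 50, 63, 99, 120, 121, 133, 22, 19]
640 [60, 4, 4, 46, 46, 45, 45, 44, 48, 51, 117, 118, 22, 21, 20]
620 [62, 26, 4, 42, 43, 44, 46, 47, 48, 45, 26, 13, 4, 4, 5]
600 [61, 4, 5, 29, 29, 37, 47, 48, 48, 22, 28, 30, 30, 28, 3]
580 [3, 4, 4, 4, 77, 82, 81, 81, 78, 15, 19, 14, 16, 19, 3]
```

```bash
cat >> h.py <<'E'
C=np.array([543.5,101.5]); YAW=0.038
def R2(a): return np.array([[np.cos(a),-np.sin(a)],[np.sin(a),np.cos(a)]])
def pose():
    from scipy.spatial.transform import Rotation as Ro
    s=env.read_state(); return s,Ro.from_euler('xyz',s['ee_rot']).as_matrix()
def hold(p): return R2(YAW).T@(np.array(p[:2])-C)
def delta(t): # target holder x,y,z -> tool units
    s,R=pose(); w=np.r_[R2(YAW)@np.array(t[:2])+C,t[2]]
    return R.T@(w-s['position'])/120
V=np.array([(11.5,7),(7.4,13.5),(-7.4,13.5),(-11.5,7),(-11.5,-7),(-7.4,-13.5),(7.4,-13.5),(11.5,-7)])
def path(R,step):
    th=np.linspace(-np.pi/2,1.5*np.pi,20001); pts=[]
    for t in th:
        n=np.array([np.cos(t),np.sin(t)]); s=V[np.argmax(V@-n)]; pts.append(R*n-s)
    pts=np.array(pts); # middle of flat start
    return pts
E
python3 - <<'E'
from h import *
np.set_printoptions(precision=3,suppress=True)
s,R=pose(); print(hold(s['position']),s['position'],s['ee_rot'])
print(delta((0,-72,150)),delta((0,-72,63)))
E
```

```text
[ -19.556 -125.196] [528.714 -24.348 165.74 ] [3.142 0.    0.041]
[ 0.164 -0.443  0.131] [ 0.165 -0.443  0.856]
```

```bash
python3 -m creep '[[0.08,-0.22,0.07,0,0,0],[0.08,-0.22,0.06,0,0,0],[0,0,0.24,0,0,0],[0,0,0.24,0,0,0],[0,0,0.24,0,0,0],[0,0,0,0,0,0],[0,0,0,0,0,0]]'
python3 - <<'E'
from h import *
np.set_printoptions(precision=3,suppress=True)
s,R=pose(); print(hold(s['position']),s['position'],s['ee_rot'])
print(delta((0,-62,63)))
p,d=save('wrist','w2')
E
```

```text
t: 3.6
position: [546.2, 28.5, 65.2]
ee_rot: [3.141, -0.001, 0.04]
wrist_force: [0.5, 0.1, 1.4]
gripper_width: -0.1
[ -0.054 -73.003] [546.219  28.548  65.167] [ 3.141 -0.001  0.04 ]
[ 0.001 -0.092  0.018]
```

View pics/w2.png

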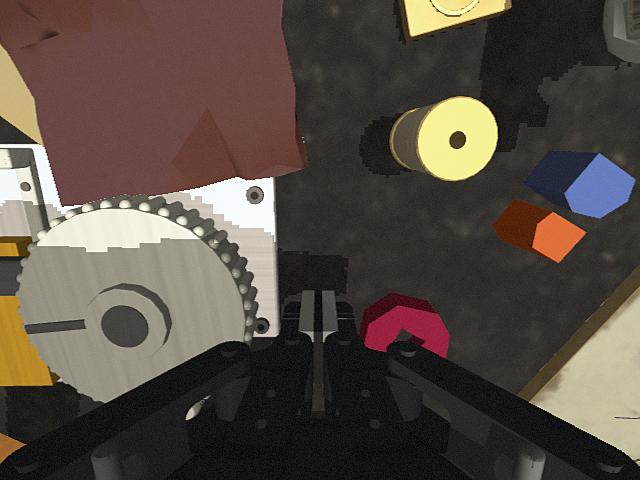

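The wrist view shows the collar with its hub at (125,325) and the dark line pointing left, towards the strap. The shut fingers are clear to its right at (318,300), and the spool at (440,140) is well away. Next is planning the roll path round the rim.

```bash
cat >> h.py <<'E'
def rows(R,step,start=None):
    pts=path(R,step); pts=np.vstack([pts,pts[:1]])
    # densify with arc length
    seg=np.linalg.norm(np.diff(pts,axis=0),axis=1); L=np.r_[0,np.cumsum(seg)]; tot=L[-1]
    s=np.arange(0,tot,step); q=np.c_[np.interp(s,L,pts[:,0]),np.interp(s,L,pts[:,1])]
    return q,tot
E
python3 - <<'E'
from h import *
for R in [47]:
    q,t=rows(R,8); print(R,t,len(q))
    for i in range(0,len(q),1):
        d=q[(i+1)%len(q)]-q[i]; print(i,q[i].round(1),[round(d[0]/120,3),round(-d[1]/120,3)])
E
```

```text
47 383.64990991310333 48
0 [ -7.4 -60.5] [np.float64(0.067), np.float64(-0.0)]
1 [  0.6 -60.5] [np.float64(0.067), np.float64(-0.0)]
2 [  8.6 -60.5] [np.float64(0.066), np.float64(-0.007)]
3 [ 16.5 -59.6] [np.float64(0.064), np.float64(-0.018)]
4 [ 24.2 -57.4] [np.float64(0.06), np.float64(-0.029)]
5 [ 31.4 -53.9] [np.float64(0.054), np.float64(-0.039)]
6 [ 37.9 -49.3] [np.float64(0.047), np.float64(-0.047)]
7 [ 43.5 -43.6] [np.float64(0.038), np.float64(-0.054)]
8 [ 48.1 -37. ] [np.float64(0.035), np.float64(-0.057)]
9 [ 52.4 -30.2] [np.float64(0.028), np.float64(-0.06)]
10 [ 55.7 -23. ] [np.float64(0.017), np.float64(-0.064)]
11 [ 57.8 -15.3] [np.float64(0.006), np.float64(-0.066)]
12 [58.5 -7.3] [np.float64(0.0), np.float64(-0.067)]
13 [58.5  0.7] [np.float64(-0.0), np.float64(-0.067)]
14 [58.5  8.7] [np.float64(-0.008), np.float64(-0.066)]
15 [57.5 16.6] [np.float64(-0.019), np.float64(-0.064)]
16 [55.2 24.3] [np.float64(-0.03), np.float64(-0.06)]
17 [51.7 31.4] [np.float64(-0.036), np.float64(-0.056)]
18 [47.4 38.2] [np.float64(-0.04), np.float64(-0.053)]
19 [42.6 44.6] [np.floa
[... 895 characters left out ...]
loat64(-0.006), np.float64(0.066)]
36 [-58.5   7.1] [np.float64(-0.0), np.float64(0.067)]
37 [-58.5  -0.9] [np.float64(0.0), np.float64(0.067)]
38 [-58.5  -8.9] [np.float64(0.008), np.float64(0.066)]
39 [-57.5 -16.8] [np.float64(0.019), np.float64(0.064)]
40 [-55.1 -24.4] [np.float64(0.03), np.float64(0.06)]
41 [-51.6 -31.6] [np.float64(0.036), np.float64(0.056)]
42 [-47.3 -38.3] [np.float64(0.04), np.float64(0.053)]
43 [-42.5 -44.7] [np.float64(0.048), np.float64(0.046)]
44 [-36.7 -50.2] [np.float64(0.055), np.float64(0.037)]
45 [-30.1 -54.7] [np.float64(0.061), np.float64(0.027)]
46 [-22.8 -57.9] [np.float64(0.065), np.float64(0.016)]
47 [-15.  -59.9] [np.float64(0.063), np.float64(0.005)]
```

```bash
python3 -m creep '[[-0.03,-0.06,0.018,0,0,0],[-0.03,-0.02,0,0,0,0],[0,-0.01,0,0,0,0],[0.02,-0.01,0,0,0,0],[0.02,-0.005,0,0,0,0],[0.02,0,0,0,0,0]]'
python3 - <<'E'
from h import *
s,R=pose(); print(hold(s['position']),s['position'],s['wrist_force'])
E
```

```text
t: 4.25
position: [545.6, 41.9, 61.3]
ee_rot: [3.141, 0.0, 0.041]
wrist_force: [0.1, -1.6, 0.0]
gripper_width: 0.0
[ -0.12328894 -59.65429463] [545.64311774  41.88408674  61.33605041] [ 0.08669574 -1.64832303  0.03605813]
```

```bash
python3 -m creep '[[0.067,-0.008,0,0,0,0],[0.067,0,0,0,0,0],[0.066,-0.007,0,0,0,0]]'
python3 - <<'E'
from h import *
s,R=pose(); print(hold(s['position']),s['position'],s['wrist_force'])
save('wrist','w3')
E
```

```text
t: 4.55
position: [570.1, 44.8, 61.2]
ee_rot: [-3.141, -0.0, 0.041]
wrist_force: [-0.5, 0.1, 0.2]
gripper_width: -0.2
[ 24.42819616 -57.71531941] [570.10321548  44.7543941   61.22652076] [-0.46270091  0.07816917  0.21668905]
```

View pics/w3.png

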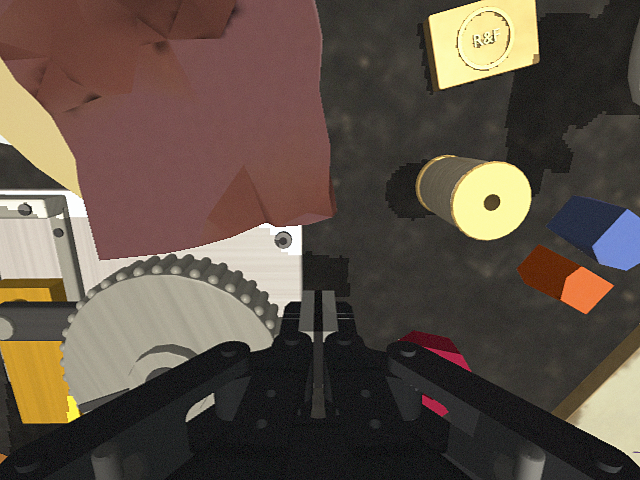

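The dark line has swung to about (80,408), so the collar is turning under light contact. I'll carry on round with a touch more inward pressure.

```bash
python3 -m creep '[[0.058,-0.035,0,0,0,0],[0.054,-0.039,0,0,0,0],[0.047,-0.047,0,0,0,0],[0.038,-0.054,0,0,0,0],[0.035,-0.057,0,0,0,0],[0.028,-0.06,0,0,0,0],[0.017,-0.064,0,0,0,0]]'
cat >> h.py <<'E'
def rep(n=None):
    s,R=pose(); print('H',hold(s['position']).round(1),s['position'].round(1),s['wrist_force'].round(1),s['t'])
    if n: save('wrist',n+'w'); save('top',n+'t'); a=cv2.imread('pics/%sw.png'%n); b=cv2.imread('pics/%st.png'%n)[190:310,280:440]; b=cv2.resize(b,(480,360)); a=cv2.resize(a,(320,240)); c=np.zeros((360,800,3),np.uint8); c[:240,:320]=a; c[:,320:]=b; cv2.imwrite('pics/%s.png'%n,c)
E
python3 -c "from h import *; rep('a1')"
```

```text
t: 5.3
position: [602.2, 89.1, 61.5]
ee_rot: [3.141, -0.003, 0.041]
wrist_force: [13.7, -6.6, -6.2]
gripper_width: 0.2
H [ 58.2 -14.6] [602.2  89.1  61.5] [13.7 -6.6 -6.2] 5.3
```

View pics/a1.png

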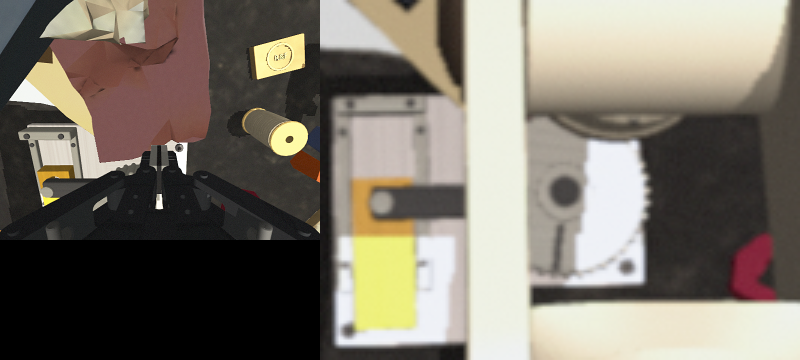

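Line now points almost straight near-side, (565,190) to (555,270): a turn of about 1.4 rad, tracking the finger travel without slip. The 14 N force is a bit high, so I'll ease slightly.

```bash
python3 -m creep '[[0.012,-0.066,0,0,0,0],[0.003,-0.067,0,0,0,0],[0,-0.067,0,0,0,0],[-0.008,-0.066,0,0,0,0],[-0.019,-0.064,0,0,0,0],[-0.03,-0.06,0,0,0,0],[-0.036,-0.056,0,0,0,0]]'
python3 -c "from h import *; rep('a2')"
```

```text
t: 6.1
position: [590.4, 143.4, 61.9]
ee_rot: [-3.14, -0.003, 0.041]
wrist_force: [7.4, 3.6, -1.5]
gripper_width: -0.0
H [48.5 40.1] [590.4 143.4  61.9] [ 7.4  3.6 -1.5] 6.1
```

View pics/a2.png

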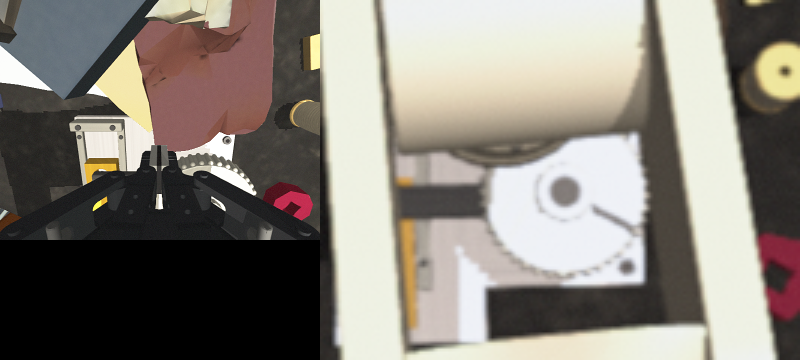

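Line points to (640,235), about 2.6 rad. Continuing.

```bash
python3 -m creep '[[-0.045,-0.053,0,0,0,0],[-0.05,-0.046,0,0,0,0],[-0.055,-0.037,0,0,0,0],[-0.061,-0.027,0,0,0,0],[-0.064,-0.017,0,0,0,0],[-0.066,-0.005,0,0,0,0],[-0.067,0,0,0,0,0],[-0.067,0,0,0,0,0]]'
python3 -c "from h import *; rep('a3')"
```

```text
t: 7.0
position: [530.4, 163.0, 61.4]
ee_rot: [-3.14, 0.0, 0.041]
wrist_force: [-0.1, 5.1, 1.4]
gripper_width: -0.1
H [-10.8  61.9] [530.4 163.   61.4] [-0.1  5.1  1.4] 7.0
```

View pics/a3.png

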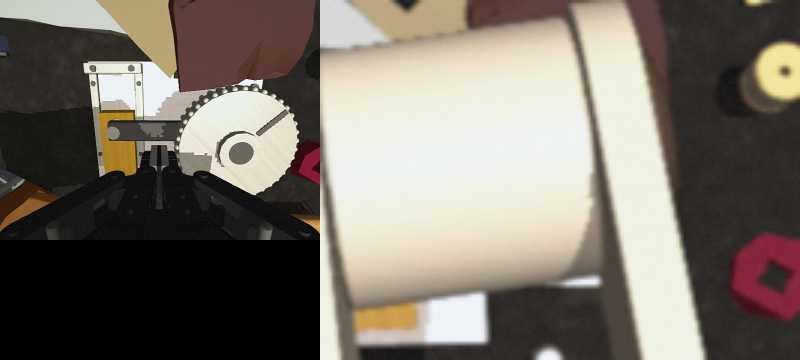

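The wrist view shows the line pointing up-right, (240,152) to (288,112), about 3.8 rad. Next comes the near-left quadrant, with the tip at 61 mm, above the strap pin.

```bash
python3 -m creep '[[-0.062,0.012,0,0,0,0],[-0.061,0.023,0,0,0,0],[-0.058,0.03,0,0,0,0],[-0.054,0.039,0,0,0,0],[-0.047,0.048,0,0,0,0],[-0.038,0.055,0,0,0,0],[-0.033,0.057,0,0,0,0]]'
python3 -c "from h import *; rep('a4')"
```

```text
t: 7.8
position: [489.9, 127.6, 61.3]
ee_rot: [3.142, 0.0, 0.041]
wrist_force: [-0.6, 1.1, 0.2]
gripper_width: -0.0
H [-52.6  28.1] [489.9 127.6  61.3] [-0.6  1.1  0.2] 7.8
```

View pics/a4.png

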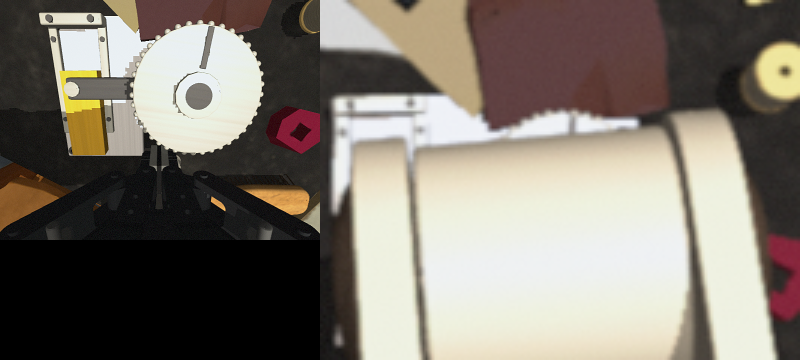

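Line now points nearly far-side, about 4.6 rad. There was a bit of slip as contact was light, so I'll press about 1 mm more.

```bash
python3 -m creep '[[-0.015,0.064,0,0,0,0],[-0.001,0.066,0,0,0,0],[0.004,0.067,0,0,0,0],[0.004,0.067,0,0,0,0],[0.008,0.066,0,0,0,0],[0.019,0.064,0,0,0,0],[0.03,0.06,0,0,0,0],[0.036,0.056,0,0,0,0]]'
python3 -c "from h import *; rep('a5')"
```

```text
t: 8.7
position: [500.8, 66.1, 60.5]
ee_rot: [3.14, 0.006, 0.041]
wrist_force: [-18.1, -8.0, 3.6]
gripper_width: -0.3
H [-44.  -33.7] [500.8  66.1  60.5] [-18.1  -8.    3.6] 8.7
```

View pics/a5.png

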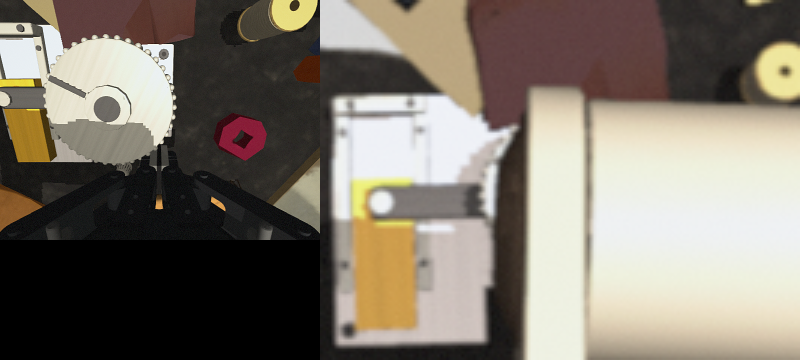

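Line at up-left, about 5.8 rad, just short of one turn. The force is 20 N and the tip is about 3 mm deeper than planned, so I'll back off a little while continuing.

```bash
python3 -m creep '[[0.028,0.064,0,0,0,0],[0.042,0.052,0,0,0,0],[0.055,0.037,0,0,0,0],[0.061,0.027,0,0,0,0],[0.065,0.016,0,0,0,0],[0.063,0.005,0,0,0,0]]'
python3 -c "from h import *; rep('a6')"
```

```text
t: 9.4
position: [542.2, 43.1, 61.2]
ee_rot: [3.139, 0.001, 0.04]
wrist_force: [-2.6, -18.3, -0.8]
gripper_width: -0.0
H [ -3.5 -58.3] [542.2  43.1  61.2] [ -2.6 -18.3  -0.8] 9.4
```

View pics/a6.png

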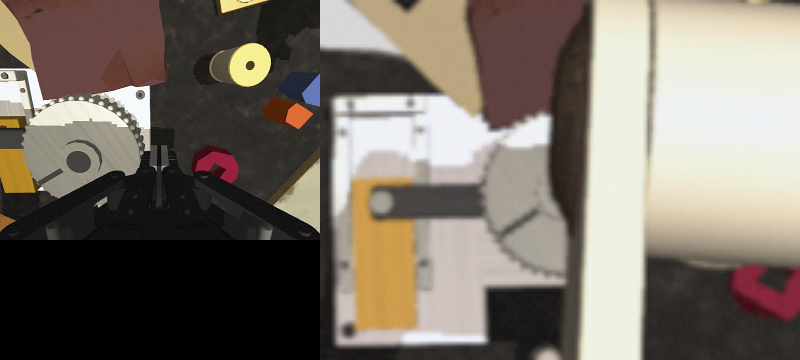

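Line is now down-left in the top view, (565,190) to (500,237), about 6.9 rad: one turn plus 0.6. Easing off about 1.5 mm and starting the second lap.

```bash
python3 -m creep '[[0.067,0.008,0,0,0,0],[0.066,0,0,0,0,0],[0.066,-0.007,0,0,0,0],[0.064,-0.018,0,0,0,0],[0.06,-0.029,0,0,0,0],[0.054,-0.039,0,0,0,0],[0.047,-0.047,0,0,0,0]]'
python3 -c "from h import *; rep()"
python3 -m creep '[[0.04,-0.054,0,0,0,0],[0.035,-0.057,0,0,0,0],[0.028,-0.06,0,0,0,0],[0.017,-0.064,0,0,0,0],[0.006,-0.066,0,0,0,0]]'
python3 -c "from h import *; rep('a7')"
```

```text
t: 10.2
position: [592.5, 63.4, 61.3]
ee_rot: [-3.141, -0.0, 0.041]
wrist_force: [-0.9, -0.7, -0.3]
gripper_width: 0.4
H [ 47.5 -39.9] [592.5  63.4  61.3] [-0.9 -0.7 -0.3] 10.2
t: 10.7
position: [605.5, 100.4, 61.3]
ee_rot: [-3.141, 0.0, 0.041]
wrist_force: [0.2, -0.0, -0.5]
gripper_width: -0.0
H [62.  -3.4] [605.5 100.4  61.3] [ 0.2 -0.  -0.5] 10.7
```

View pics/a7.png

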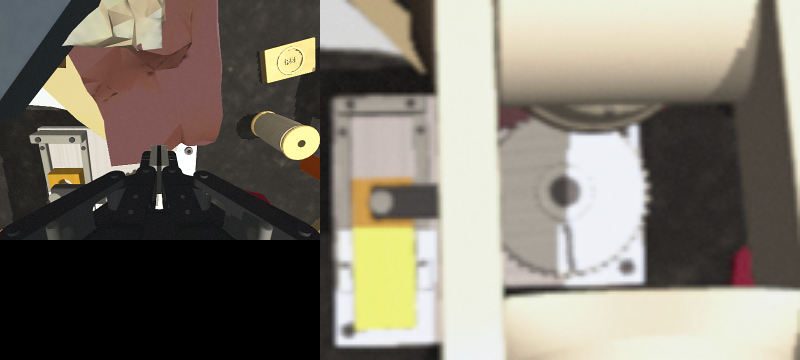

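Contact was lost: line straight near-side, about 7.9 rad, and the tip is at x = 62 instead of 58.5. Pressing back in and continuing.

```bash
python3 -m creep '[[-0.02,-0.03,0,0,0,0],[-0.014,-0.04,0,0,0,0],[-0.008,-0.066,0,0,0,0],[-0.019,-0.064,0,0,0,0],[-0.03,-0.06,0,0,0,0],[-0.038,-0.056,0,0,0,0]]'
python3 -c "from h import *; rep()"
python3 -m creep '[[-0.045,-0.053,0,0,0,0],[-0.05,-0.046,0,0,0,0],[-0.055,-0.037,0,0,0,0],[-0.061,-0.027,0,0,0,0]]'
python3 -c "from h import *; rep('a8')"
```

```text
t: 11.4
position: [591.4, 138.3, 62.5]
ee_rot: [-3.139, -0.008, 0.04]
wrist_force: [24.9, 14.2, -6.1]
gripper_width: 0.1
H [49.2 34.9] [591.4 138.3  62.5] [24.9 14.2 -6.1] 11.4
t: 11.8
position: [564.6, 159.0, 62.9]
ee_rot: [-3.135, -0.008, 0.041]
wrist_force: [15.4, 34.7, 0.0]
gripper_width: 0.1
H [23.3 56.6] [564.6 159.   62.9] [15.4 34.7  0. ] 11.8
```

View pics/a8.png

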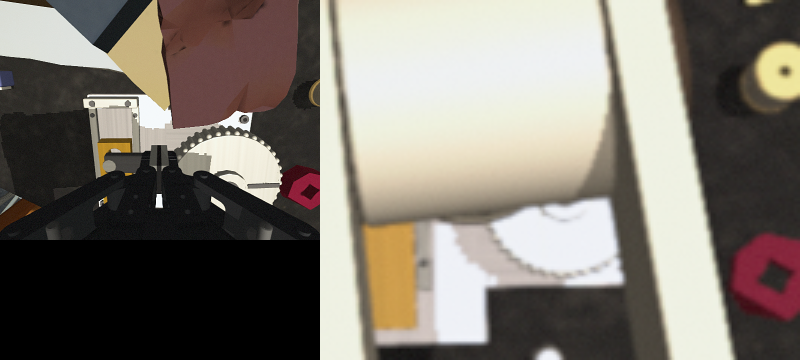

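Force at 38 N is too high. The line points right, (232,183) to (280,185), about 9.4 rad. Backing off about 2.5 mm while continuing.

```bash
python3 -m creep '[[-0.04,-0.032,0,0,0,0],[-0.064,-0.01,0,0,0,0],[-0.067,0,0,0,0,0]]'
python3 -c "from h import *; rep()"
python3 -m creep '[[-0.067,0,0,0,0,0],[-0.066,0.006,0,0,0,0],[-0.064,0.017,0,0,0,0]]'
python3 -c "from h import *; rep('a9')"
```

```text
t: 12.2
position: [542.1, 162.7, 62.4]
ee_rot: [-3.136, -0.003, 0.041]
wrist_force: [0.8, 31.2, 6.3]
gripper_width: 0.1
H [ 0.9 61.2] [542.1 162.7  62.4] [ 0.8 31.2  6.3] 12.2
t: 12.5
position: [517.4, 157.5, 61.9]
ee_rot: [-3.139, -0.0, 0.041]
wrist_force: [-4.8, 10.5, 6.2]
gripper_width: -0.2
H [-23.9  57. ] [517.4 157.5  61.9] [-4.8 10.5  6.2] 12.5
```

View pics/a9.png

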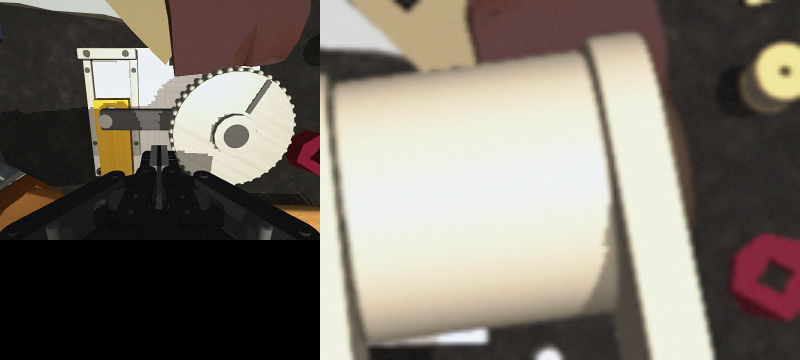

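Line at up-right 58°, about 10.4 rad, and the force is a good 11 N. About 2.1 rad remains.

```bash
python3 -m creep '[[-0.06,0.029,0,0,0,0],[-0.054,0.039,0,0,0,0],[-0.047,0.048,0,0,0,0],[-0.037,0.055,0,0,0,0],[-0.033,0.057,0,0,0,0],[-0.026,0.061,0,0,0,0],[-0.016,0.064,0,0,0,0]]'
python3 -c "from h import *; rep('b1')"
```

```text
t: 13.3
position: [486.9, 111.5, 61.3]
ee_rot: [-3.142, 0.0, 0.041]
wrist_force: [-0.4, 1.2, 0.3]
gripper_width: 0.0
H [-56.2  12.1] [486.9 111.5  61.3] [-0.4  1.2  0.3] 13.3
```

View pics/b1.png

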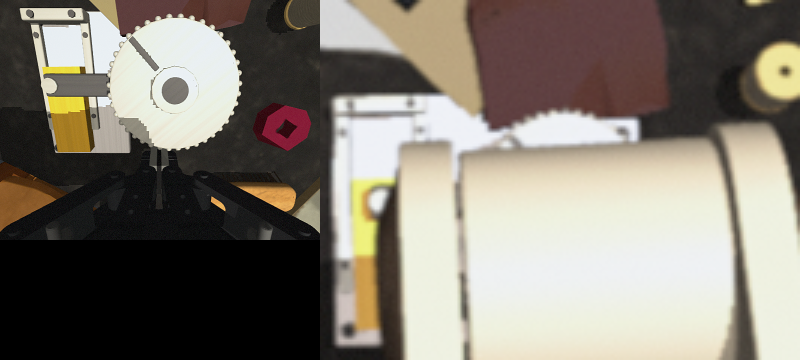

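Line at up-left 51°, about 11.7 rad. Five more rows to reach two turns, pressed slightly.

```bash
python3 -m creep '[[0.008,0.065,0,0,0,0],[0.004,0.067,0,0,0,0],[0.003,0.067,0,0,0,0],[0.01,0.066,0,0,0,0],[0.018,0.064,0,0,0,0]]'
python3 -c "from h import *; rep('b2')"
```

```text
t: 13.9
position: [494.0, 72.5, 61.2]
ee_rot: [-3.141, 0.0, 0.041]
wrist_force: [-1.8, 0.9, -0.1]
gripper_width: 0.0
H [-50.6 -27.1] [494.   72.5  61.2] [-1.8  0.9 -0.1] 13.9
```

View pics/b2.png

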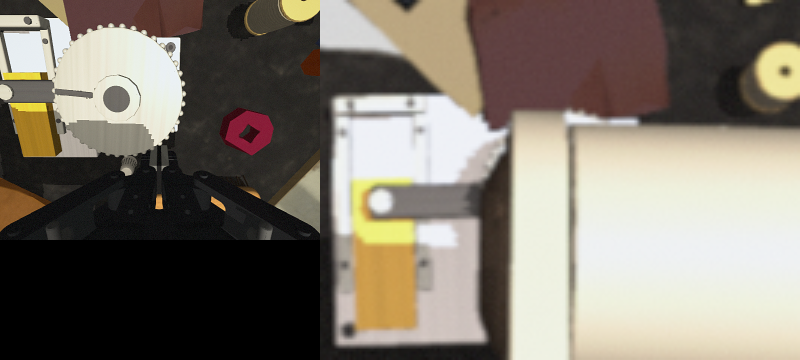

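The line is back parallel with the strap after two turns, about 12.5 rad, and every check showed it growing. I'll retreat outward and up, and verify the collar angle and strap height.

```bash
python3 -m creep '[[-0.1,0.06,0,0,0,0],[-0.1,0.06,-0.1,0,0,0],[-0.1,0,-0.3,0,0,0],[0,-0.1,-0.1,0,0,0],[0,0,0,0,0,0]]'
python3 - <<'E'
from h import *
np.set_printoptions(precision=3,suppress=True)
rep('b3')
s,R=pose(); p,d=env.snapshot('wrist'); f,k=K('wrist'); vv,uu=np.mgrid[0:480,0:640]
P=np.stack([(uu-k['cx'])/f*d,(vv-k['cy'])/f*d,d,np.ones_like(d)],-1)@k['T_tool_cam'].T
W=P[...,:3]@R.T+s['position']; H=np.stack([*( (W[...,:2]-C)@R2(YAW)).transpose(2,0,1),W[...,2]],-1)
for nm,x,y,r in [('strap',0,75,6),('pin',0,105,3),('plate',-40,105,8),('collar',0,-35,6),('base',50,-30,6)]:
    m=(abs(H[...,0]-x)<r)&(abs(H[...,1]-y)<r)&(d>0); print(nm,m.sum(),np.median(H[m][:,2]) if m.sum() else None)
rr=np.hypot(H[...,0],H[...,1]); m=(rr>22)&(rr<43)&(H[...,2]>72)&(H[...,2]<84)
g=p.mean(-1); a=np.arctan2(-H[...,0],H[...,1])
b=[(g[m&(abs(a-t)<.04)].mean().round(),round(t,2)) for t in np.arange(-1,1,.08)]; print(b)
print('to',delta((-108,105,110)),delta((-108,105,18)))
E
```

```text
t: 14.5
position: [458.4, 69.8, 123.2]
ee_rot: [-3.141, -0.004, 0.041]
wrist_force: [0.5, -0.1, -0.3]
gripper_width: -0.3
H [-86.2 -28.4] [458.4  69.8 123.2] [ 0.5 -0.1 -0.3] 14.5
strap 480 45.31554746326383
pin 141 48.11699288990779
plate 580 23.342639404111857
collar 651 77.4652872773552
base 124 16.10487308879857
[(np.float64(228.0), np.float64(-1.0)), (np.float64(228.0), np.float64(-0.92)), (np.float64(228.0), np.float64(-0.84)), (np.float64(227.0), np.float64(-0.76)), (np.float64(227.0), np.float64(-0.68)), (np.float64(227.0), np.float64(-0.6)), (np.float64(227.0), np.float64(-0.52)), (np.float64(227.0), np.float64(-0.44)), (np.float64(227.0), np.float64(-0.36)), (np.float64(212.0), np.float64(-0.28)), (np.float64(124.0), np.float64(-0.2)), (np.float64(142.0), np.float64(-0.12)), (np.float64(227.0), np.float64(-0.04)), (np.float64(227.0), np.float64(0.04)), (np.float64(227.0), np.float64(0.12)), (np.float64(228.0), np.float64(0.2)), (np.float64(227.0), np.float64(0.28)), (np.float64(228.0), np.float64(0.36)), (np.float64(228.0), np.float64(0.44)), (np.float64(229.0), np.float64(0.52)), (np.float64(229.0), np.float64(0.6)), (np.float64(229.0), np.float64(0.68)), (np.float64(230.0), np.float64(0.76)), (np.float64(230.0), np.float64(0.84)), (np.float64(230.0), np.float64(0.92))]
to [-0.171 -1.118  0.087] [-0.17  -1.118  0.853]
```

View pics/b3w.png

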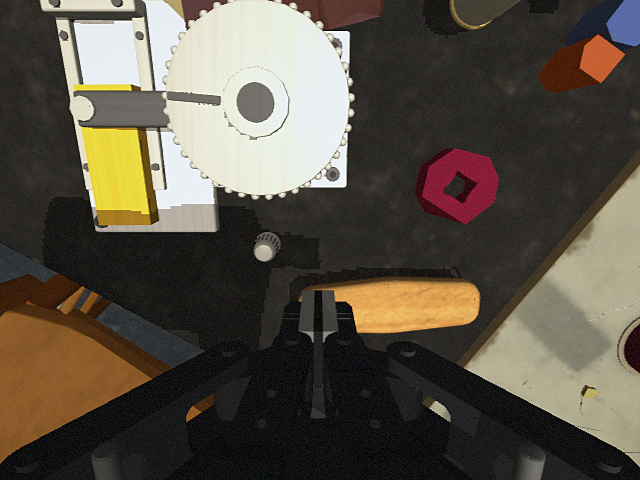

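Strap top measures 45 mm (46 expected), pin head 48, and collar about 12.4 rad with the pin lifted; the thimble still stands at (265,247). Now I'll move behind the plate's tail.

```bash
python3 -m creep '[[-0.05,-0.28,0,0,0,0],[-0.05,-0.28,0,0,0,0],[-0.04,-0.28,0.1,0,0,0],[-0.03,-0.28,0.1,0,0,0],[0,0,0.25,0,0,0],[0,0,0.2,0,0,0],[0,0,0,0,0,0]]'
python3 - <<'E'
from h import *
rep('b4'); np.set_printoptions(precision=3,suppress=True); print(delta((-92,105,18.5)))
for r in env.landmark_of('wrist','plate_tail')[:1]: 
    s,R=pose(); f,k=K('wrist'); u,v=r['position'][0]*640,r['position'][1]*480
    ray=R@(k['T_tool_cam'][:3,:3]@np.array([(u-k['cx'])/f,(v-k['cy'])/f,1])); o=R@k['T_tool_cam'][:3,3]+s['position']
    w=o+ray*(17-o[2])/ray[2]; print(r['conf'],u,v,w,hold(w))
E
```

```text
t: 15.35
position: [429.9, 202.0, 39.6]
ee_rot: [3.14, 0.006, 0.041]
wrist_force: [-1.0, -0.1, 0.3]
gripper_width: -0.4
H [-109.7  104.7] [429.9 202.   39.6] [-1.  -0.1  0.3] 15.35
[0.131 0.    0.205]
0.64 315.776 213.12 [470.884 205.822  17.   ] [-68.6   107.005]
```

View pics/b4w.png

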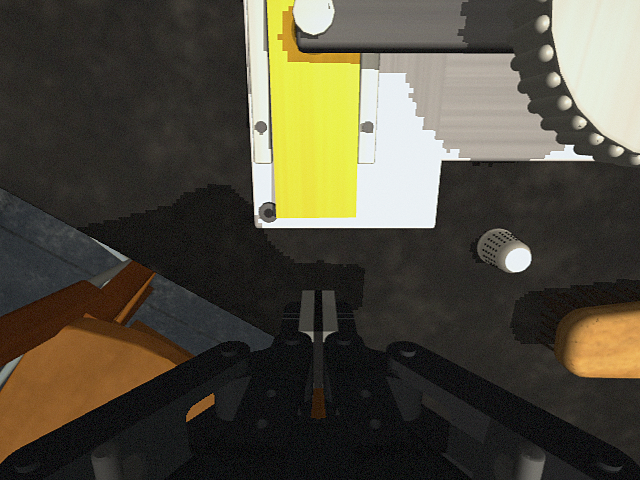

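The finger (column 318) is aligned with the plate's middle (275–357). Lowering to about 18 mm and pushing gently.

```bash
python3 -m creep '[[0,0,0.1,0,0,0],[0,0,0.075,0,0,0],[0.06,0,0,0,0,0],[0.06,0,0,0,0,0],[0.04,0,0,0,0,0],[0.04,0,0,0,0,0],[0.04,0,0,0,0,0]]'
python3 -c "from h import *; rep()"
python3 -m creep '[[0.04,0,0,0,0,0],[0.04,0,0,0,0,0],[0.04,0,0,0,0,0],[0.04,0,0,0,0,0]]'
python3 -c "from h import *; rep('b5')"
```

```text
t: 16.2
position: [461.3, 203.8, 22.4]
ee_rot: [-3.141, 0.0, 0.041]
wrist_force: [-2.7, -0.6, 1.3]
gripper_width: -0.3
H [-78.3 105.3] [461.3 203.8  22.4] [-2.7 -0.6  1.3] 16.2
t: 16.6
position: [480.5, 204.6, 22.4]
ee_rot: [-3.141, 0.0, 0.041]
wrist_force: [-3.7, -0.2, 3.5]
gripper_width: 0.0
H [-59.1 105.4] [480.5 204.6  22.4] [-3.7 -0.2  3.5] 16.6
```

View pics/b5w.png

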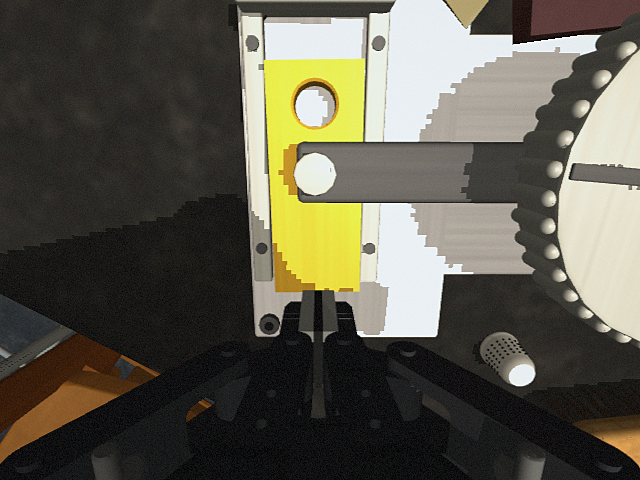

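The plate is moving (the hole is now past the strap), but the tip sits at 22.4 mm, shallow on the plate's end face. I'll back off slightly and lower before finishing.

```bash
python3 -m creep '[[-0.06,0,0,0,0,0],[0,0,0.02,0,0,0],[0,0,0.02,0,0,0],[0,0,0,0,0,0]]'
python3 -c "from h import *; rep()"
```

```text
t: 17.1
position: [472.7, 204.2, 17.2]
ee_rot: [3.142, 0.0, 0.041]
wrist_force: [0.1, -1.3, 0.1]
gripper_width: -0.3
H [-66.8 105.3] [472.7 204.2  17.2] [ 0.1 -1.3  0.1] 17.1
```

```bash
python3 -m creep '[[0.04,0,0,0,0,0],[0.03,0,0,0,0,0],[0.03,0,0,0,0,0],[0.03,0,0,0,0,0]]'
python3 -c "from h import *; rep()"
python3 -m creep '[[0.015,0,0,0,0,0],[0.015,0,0,0,0,0]]'
python3 -c "from h import *; rep('b6')"
```

```text
t: 17.5
position: [488.8, 204.9, 17.5]
ee_rot: [-3.141, 0.0, 0.041]
wrist_force: [-3.9, -0.8, 2.3]
gripper_width: -0.1
H [-50.7 105.4] [488.8 204.9  17.5] [-3.9 -0.8  2.3] 17.5
t: 17.7
position: [492.2, 205.0, 17.5]
ee_rot: [-3.142, 0.0, 0.041]
wrist_force: [-3.6, -0.1, 3.3]
gripper_width: -0.1
H [-47.3 105.4] [492.2 205.   17.5] [-3.6 -0.1  3.3] 17.7
```

View pics/b6w.png

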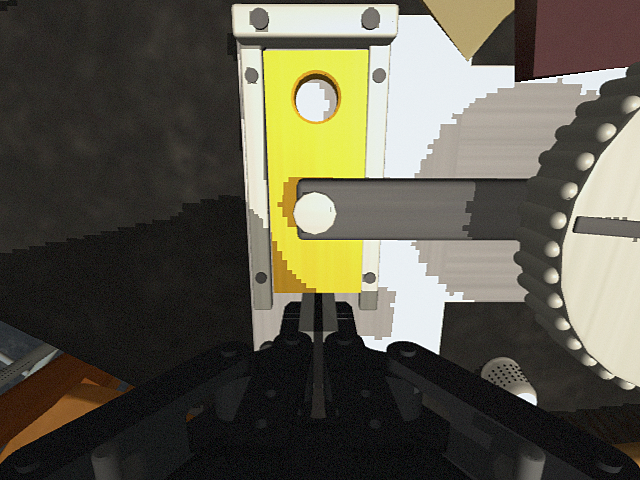

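The plate's far edge (row 48) is just short of the stop (row ~42). Small further pushes until the force rises.

```bash
for i in 1 ; do python3 -m creep '[[0.012,0,0,0,0,0],[0.012,0,0,0,0,0]]'; done
```

```text
t: 18.0
position: [495.0, 205.1, 17.5]
ee_rot: [-3.142, 0.0, 0.041]
wrist_force: [-2.9, -0.8, 0.4]
gripper_width: -0.2
```

```bash
python3 -m creep '[[0.01,0,0,0,0,0],[0,0,0,0,0,0]]'; python3 -c "from h import *; rep('b7')"
```

```text
t: 18.2
position: [495.6, 205.2, 17.4]
ee_rot: [-3.142, 0.002, 0.041]
wrist_force: [-7.3, -1.0, 3.5]
gripper_width: -0.1
H [-43.9 105.4] [495.6 205.2  17.4] [-7.3 -1.   3.5] 18.2
```

View pics/b7w.png

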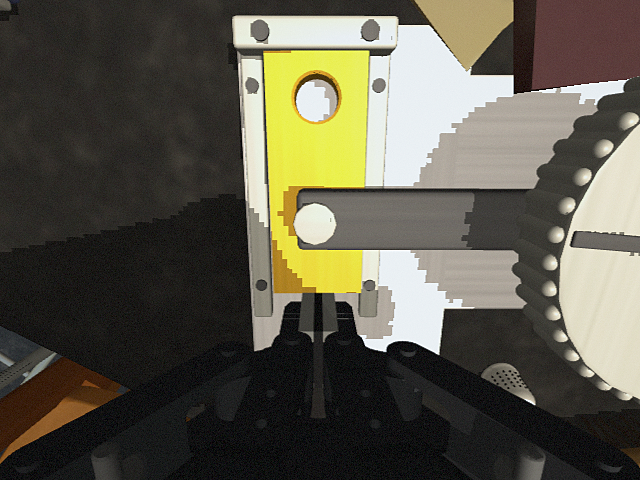

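Force rises to 7 N without further motion and no gap is left at the stop, so the plate is home. Holding briefly, then retreating and lifting clear.

```bash
python3 -m creep '[[0.005,0,0,0,0,0],[0,0,0,0,0,0],[0,0,0,0,0,0],[-0.05,0,0,0,0,0],[-0.15,0,0,0,0,0],[-0.15,0,-0.1,0,0,0],[0,0,-0.3,0,0,0],[0,0,-0.3,0,0,0]]'; python3 -m creep '[[0,0,-0.25,0,0,0],[0,0,0,0,0,0],[0,0,0,0,0,0]]'
python3 - <<'E'
from h import *
rep('b8')
np.set_printoptions(precision=1,suppress=True)
for c in ['wrist','top']:
  for t in ['plate_tail','stop_face']:
    for r in env.landmark_of(c,t)[:1]:
      u,v=r['position'][0]*640,r['position'][1]*480
      if c=='top': w=at_z(c,u,v,17)
      else:
        s,R=pose(); f,k=K('wrist')
        ray=R@(k['T_tool_cam'][:3,:3]@np.array([(u-k['cx'])/f,(v-k['cy'])/f,1])); o=R@k['T_tool_cam'][:3,3]+s['position']
        w=o+ray*(17-o[2])/ray[2]
      print(c,t,r['conf'],hold(w))
E
```

```text
t: 19.1
position: [454.1, 203.4, 102.4]
ee_rot: [3.142, 0.001, 0.041]
wrist_force: [1.0, 0.0, 0.6]
gripper_width: -0.1
t: 19.4
position: [455.0, 203.5, 131.8]
ee_rot: [-3.141, -0.002, 0.041]
wrist_force: [-0.7, -0.3, -0.4]
gripper_width: 0.2
H [-84.5 105.3] [455.  203.5 131.8] [-0.7 -0.3 -0.4] 19.4
wrist plate_tail 0.73 [-32.8 106.8]
wrist stop_face 0.8 [ 57.1 107.5]
top stop_face 0.77 [ 49.7 100.9]
```

View pics/b8w.png

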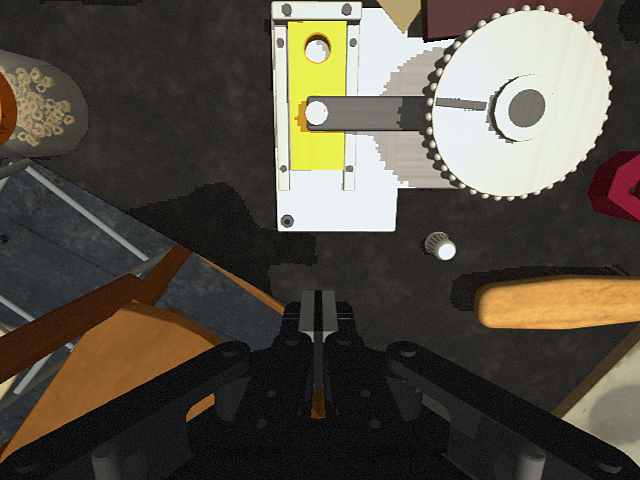

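View pics/b8t.png

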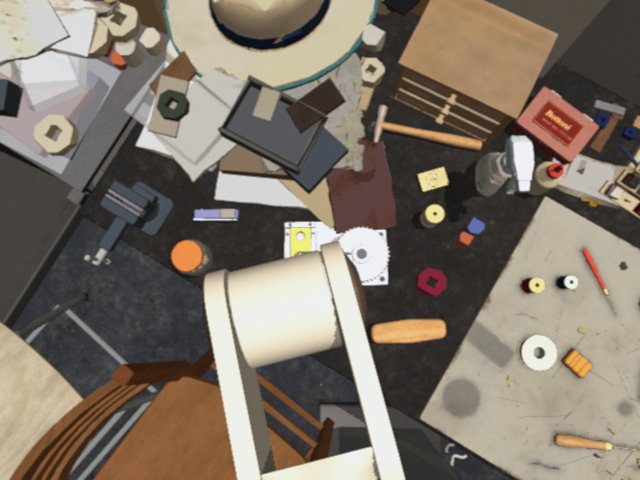

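The wrist view shows the plate against the stop: tail to stop face measures 89.9 mm, with 90 mm meaning home. The collar line is parallel to the strap, the thimble is untouched at (440,246), the bystanders are where they were, and the arm is clear.

```bash
python3 -c "from h import *; print(env.hand_in())"
```

```text
the job is handed in; nothing more can be done
None
```

I loosened the collar two turns and pushed the freed plate home against the end stop. The job was handed in at about 19.5 s of the 69 s allowed; no verdict was reported.

- **Collar:** I rolled the shut fingertips about one and a half laps round the rim, pressing lightly. My last reading before the push was about 12.4 rad (target 12.57). The strap top measured 45 mm and the pin head 48 mm, so the pin was out of the plate. The line on the collar had not visibly moved at the end.
- **Plate:** I pushed it until the force rose to about 7 N with no further motion. The wrist camera puts its tail 89.9 mm short of the stop face, where 90 mm is home. The network found no tail in the top view because the arm was in the way. Its stop-face position there was about 7 mm off the wrist camera's, so I relied on the wrist camera and the push force.
- **Bystanders and arm:** In the last pictures all bystanders were where they started. The arm was about 130 mm up, touching nothing, with a wrist force of about 1 N.

Things that went less smoothly:
- **Contact on the rim:** It was uneven. The force peaked at a measured 38 N at one point on the second lap (limit 60 N), and contact was lost briefly once. I corrected both as I went.
- **First push:** It started with the tip too high on the plate, at 22 mm. I lowered it to 17 mm before finishing.

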